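Open the tablet bonding press and hold its arm up

ROBOT

A 6-joint arm with a two-finger parallel gripper is mounted at the origin on the work surface. World frame = base frame: x ahead of the robot, y to its left, z up, the work surface at z = 0. Lengths are in m, angles in rad, forces in N, time in s.
With the tool pointing down it reaches from about 0.3 to 0.775 m from the base axis. Payload 14.6 kg.
Tool frame: the origin (TCP) lies between the finger pads; the fingertips stand ctrl.tip_reach ahead of it and the grasp point (between the pads) lies 8 mm behind it (ctrl.tip_reach is the distance from the TCP to the fingertips, in m); z points along the fingers, y is the line along which they close (so a half turn about z gives the same grasp; the last joint's range is limited). The gripper opens to 85 mm and grips with 20 to 120 N. Pads are 22 mm wide; open, the fingers measure 114 mm over their backs; the gripper's body (76 mm by 85 mm) begins 54 mm behind the grasp point. The pads swing forward as they close: fully open they stand 13 mm farther back than shut.
Start: joints at [-1.382, 0.3, 1.521, -0, 1.321, -0.067], TCP at [0.139, -0.532, 0.242] pointing down, gripper open.
Joint ranges: [-3.03, 3.03], [-0.79, 2.21], [0.23, 2.52], [-1.04, 4.18], [0, 3.07], [-2.55, 2.55]. Speed limits (rad/s): [2.22, 2.22, 2.57, 3.14, 3.14, 3.14].

INTERFACE

Orientations are given as [roll, pitch, yaw] about the fixed x, y, z axes, in that order (R = Rz(yaw) Ry(pitch) Rx(roll)).
In Python, from workcell import readout, optics, close_job, ctrl gives the robot as it stands.
- The arm moves only by the tool step_arm, never from a script. Its arguments are lists of equal length, an entry for each row: "xyz": the shift along the tool's x, y, z as a fraction of full scale, a list of three; "rotation": the turn, a rotation vector about the tool's x, y, z as a fraction of full scale, a list of three. A call has exactly 8 rows; each row is the pose to reach, as a shift and turn from the pose commanded when the call began, along the tool's axes at that moment, turning the shorter way round; what a row does not reach only later rows make up. Full scale, the value 1, is 12 cm for a shift and 180 degrees for a turn. A row lasts 1/10 s, in which the tool goes at most 50 mm and 8.59 degrees, less where a joint would pass 70% of its speed; a pose out of reach is approached as far as the arm can. A call with a number of a shift or a turn outside -1 to 1 is refused whole. A call with a gripper value outside its range is refused whole. "claw" is the finger opening in mm, from 0 to 85.4, set as the call begins (left out, the last holds). The fingers move at their own pace and stop on an object; "newtons" is the grip in N (left out, the last holds). Time passes only in rows, so rows that repeat a pose let the fingers close, or fill a call up. It gives the time, the measured TCP pose, the force, the opening and the grip force at its end, in the units of the state.
- readout.observe(): the state, without advancing time (a new reading comes with each control period).
- optics.snapshot(name): name is "side" or "top" or "wrist"; returns a dict with "pixels" (400x640x3 uint8, red, green, blue), "mtx" (3x3 intrinsics, pixels), "R" (3x3) and "t" (3): a world point X has camera coordinates R X + t. Camera axes: x right, y down, z forward; pixel columns grow to the right and rows downward; lengths in m; the calibration is good to about 2 mm. The wrist camera is an equidistant fisheye: a pixel r from the principal point sees the ray r / f radians off the axis. A picture is of the moment at which its call begins. There is no depth.
- close_job(): hands the job in; it is judged then, once.
The state is a dict: "time_s": time; "q": joint angles; "qd": joint speeds; "joint_torque": joint torques, N m; "position": TCP position; "tool_rot": TCP orientation; "ft_force": force on the tool from outside, world axes, zero at the start; "torque": the same for the moment, N m; "gripper_width": opening from 0.0 (shut) to 1.0 (fully open); "gripper_force": force on a finger pad.
Only numpy, scipy, OpenCV 4.12 (cv2) and the standard library are available. Lean on these libraries where they do the work, as an engineer would, in place of code of your own. Each camera call takes 0.05 s, during which the arm holds its last target. There are 200 camera calls.

TASK

The tablet clamped in the bonding press has cured: pull the press's red latch sideways against its spring until you feel it meet its stop, then, with the latch held back, lift the press arm off its ball stud. Finish while still holding the arm up and still, its coupler at least 80 mm above where it sat on the ball, so that a colleague can draw the tablet out. Leave the tablet, the white pot, the roll of tape and the screwdriver where they lie.

Things in the scene. Friction and masses are not known exactly. Their poses are not given: they have to be found in the camera images.
- press: Bonding press fixed to the bench: grey base plate 360 x 190 x 14 mm, black rubber bed on it. Origin: centre of the plate's underside, on the bench. x runs along the press from the ball stud (x = -145 mm, the end nearer the robot) to the arm's hinge (x = +145 mm), y to the left as seen looking from ball to hinge, z up. Arm and latch belong to it.
- ball (a point): Centre of the polished steel ball (diameter 25 mm, neck 12 mm) on the fixed stud at the front of the press, 60 mm above the bench.
- press_arm (a joint): Angle of the press arm about its hinge pin (along the press's y, 290 mm behind the ball, 74 mm above the bench): 0 = down, seated on the ball; positive = up; stop at 1.0. Falls back when let go (4 to 5 N at the coupler). Blue tube 30 mm wide, top 88 mm high; aluminium pressing plate 150 x 105 mm under its middle, 0.5 mm above the tablet; steel coupler head 44 x 40 mm in front, top 90 mm high.
- coupler (a point): Centre of the coupler's socket, on the arm; coincides with the ball's centre (60 mm above the bench) when the arm is down. x, y, z as the press's when the arm is down; turns with the arm.
- latch (a joint): Travel of the spring latch on the coupler head, m: 0 = shut (fork round the stud's neck, arm cannot rise), 0.016 = at its stop. Slides to the press's +y, away from the small spring barrel on the head's -y side. Spring: about 5 N shut, 10 N at the stop; shuts when let go. The ball is free only beyond about 0.0135. It rides on the arm: the arm can be lifted by it.
- pull (a point): Grip point on the latch's red finger pull, an upright fin on the coupler head: 30 mm along the press's x, 10 mm thick along y (the pull direction), 39 mm high above a steel plate 36 x 46 mm, with a 14 mm thick lip in its top 5 mm. The point is on the fin's middle plane, 23 mm above the plate, 118 mm above the bench when the arm is down, 58 mm above the socket's centre. Clear beside and above.
- tablet: Tablet, aluminium with black glass, 195 x 134 x 7 mm, lying on the press bed under the pressing plate; origin: centre of its underside.
- pot: White lidded plastic pot, diameter 68 mm, 75 mm high, on the bench to the left (+y) of the press; origin: centre of its underside.
- tape: Roll of black tape, diameter 60 mm, 19 mm high, lying flat on the bench to the left (+y) of the press; origin: centre of its underside.
- screwdriver: Screwdriver with orange handle, 160 mm long, 26 mm thick, lying on the bench to the right (-y) of the press; origin: under its middle.

How it is judged:
By the outcome, as a careful person would: the job done as asked, in the order asked, and still so for the second after the job is handed in, while the arm keeps its last pose, push and grip.
It also fails if it takes over 35 s, if anything falls off the work surface, if the arm or the gripper's body presses on something with over 40 N, if the wrist force passes 120 N, or if a joint passes its speed limit or range.

## Working session

There is one attempt and no reset: what is moved stays moved. The work goes in short steps, Python scripts to look and compute and a tool call to move; the robot and the scene stay as the last step left them, time stands still between calls to the robot, and variables do not carry over. Pictures are saved under pics/ and viewed, at most 10 in all, crops included, and the job is handed in when it is done.

Besides the shell and the picture viewer there is one more tool, called after "Emit:" by a JSON object that holds its "api" and its "payload", one argument or row to a line. step_arm: Moves the arm, as the interface text tells. Shift numbers are shares of 12 cm and turn numbers shares of 180 degrees, none past 1 either way. Its arguments: {"type":"object","properties":{"xyz":{"type":"array","items":{"type":"array","items":{"type":"number","minimum":-1,"maximum":1}}},"rotation":{"type":"array","items":{"type":"array","items":{"type":"number","minimum":-1,"maximum":1}}},"claw":{"type":"number"},"newtons":{"type":"number"}},"required":["xyz","rotation"]}

```bash
mkdir -p pics; python3 - <<'E'
from workcell import readout, optics, ctrl
import cv2, pickle
print(readout.observe()); print(ctrl.tip_reach)
for n in ("side","top"):
    s=optics.snapshot(n); pickle.dump(s,open(f"pics/{n}.pkl","wb")); cv2.imwrite(f"pics/{n}1.png",s["pixels"][:,:,::-1]); print(n,s["mtx"],s["R"],s["t"])
E
```

```text
{'time_s': 0.0, 'q': array([-1.38157201e+00,  3.00489548e-01,  1.52160822e+00,  3.99877106e-05,
        1.32067814e+00, -6.65967615e-02]), 'qd': array([-4.79634389e-04,  1.10746500e-03,  2.55022130e-05,  1.25362170e-03,
        1.53829559e-03,  5.45351002e-05]), 'joint_torque': array([ 2.76514838e-03, -5.43496406e+01, -3.61793053e+01,  6.12351027e-05,
        3.92664704e-03,  3.64975378e-06]), 'position': array([ 0.13913719, -0.53187735,  0.2416997 ]), 'tool_rot': array([-3.14041460e+00, -1.17388588e-04,  2.55811087e-01]), 'ft_force': array([ 0.8001297 ,  0.14264636, -0.66014986]), 'torque': array([-0.0620419 ,  0.00864574,  0.04675093]), 'gripper_force': 0.0, 'gripper_width': 0.9980676637812367}
0.011
side [[508.66573993   0.         327.74324802]
 [  0.         508.66573993 200.03780626]
 [  0.           0.           1.        ]] [[-0.88475812 -0.46562345 -0.01994675]
 [-0.2431115   0.49761911 -0.83262958]
 [ 0.39761774 -0.7318265  -0.55347096]] [0.57875346 0.2122645  0.98177433]
top [[424.62822361   0.         317.46305154]
 [  0.         424.62822361 201.00498157]
 [  0.           0.           1.        ]] [[ 0.00253819 -0.99999623 -0.00104815]
 [-0.99087428 -0.00237378 -0.13476843]
 [ 0.13476544  0.00138066 -0.99087657]] [0.05482088 0.60831281 0.99934743]
```

View pics/side1.png

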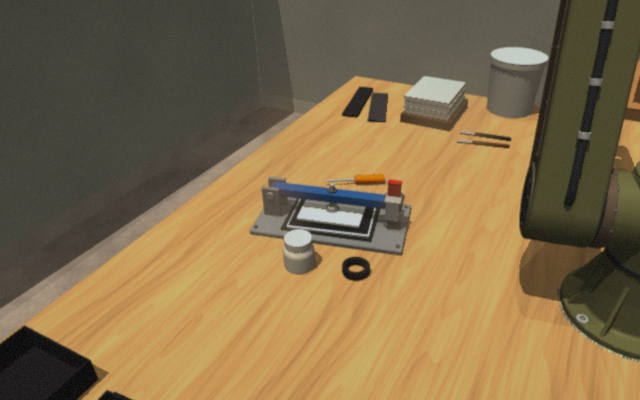

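View pics/top1.png

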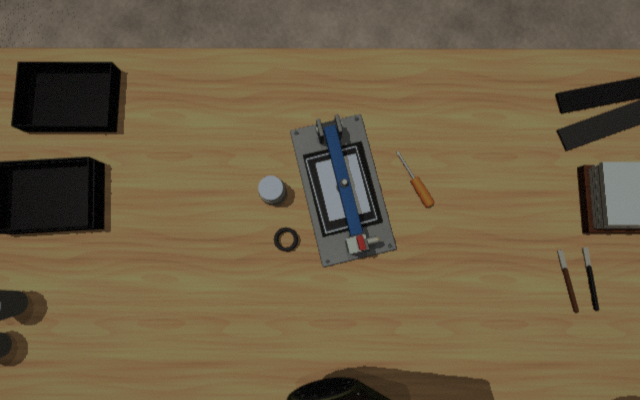

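The side view shows the press, with the red pull at about (394,187), the pot at (299,251) and the tape at (356,268). In the top view the pull is at about (362,243), and the blue tube runs from (332,128) to (355,235), so the hinge is at the far end.

```bash
cat > h.py <<'E'
import numpy as np, cv2, pickle
def load(n): return pickle.load(open(f"pics/{n}.pkl","rb"))
def ray(s,u,v):
    d=s["R"].T@np.linalg.solve(s["mtx"],[u,v,1]); return -s["R"].T@s["t"], d/np.linalg.norm(d)
def onz(s,u,v,z):
    c,d=ray(s,u,v); return c+d*(z-c[2])/d[2]
def tri(a,b):
    (c1,d1),(c2,d2)=a,b
    k=np.linalg.lstsq(np.c_[d1,-d2],c2-c1,rcond=None)[0]
    p,q=c1+k[0]*d1,c2+k[1]*d2; return (p+q)/2,np.linalg.norm(p-q)
def proj(s,X):
    p=s["mtx"]@(s["R"]@X+s["t"]); return p[:2]/p[2]
E
python3 - <<'E'
from h import *
R={}
for n in("top","side"):
    s=load(n); hsv=cv2.cvtColor(s["pixels"],cv2.COLOR_RGB2HSV)
    red=((hsv[...,0]<6)|(hsv[...,0]>174))&(hsv[...,1]>150)&(hsv[...,2]>70)
    v,u=np.nonzero(red); k=(abs(u-(362 if n=="top" else 394))<25)&(abs(v-(243 if n=="top" else 187))<25); u,v=u[k],v[k]
    print(n,len(u),u.min(),u.max(),v.min(),v.max(),u.mean(),v.mean()); R[n]=(s,u.mean(),v.mean())
    if n=="top": print(cv2.minAreaRect(np.c_[u,v].astype(np.float32)))
    bl=(hsv[...,0]>100)&(hsv[...,0]<125)&(hsv[...,1]>140)&(hsv[...,2]>50)
    v,u=np.nonzero(bl); k=(u>250)&(u<410)&(v>100)&(v<260);u,v=u[k],v[k]
    P=np.c_[u,v].astype(np.float32)
    if n=="top":
        r=cv2.minAreaRect(P); b=[onz(s,*p,0.088) for p in cv2.boxPoints(r)]; print(r,np.round(b,4))
        vx,vy,x0,y0=cv2.fitLine(P,cv2.DIST_HUBER,0,.01,.01).ravel()
        a=onz(s,x0-50*vx,y0-50*vy,.088);c=onz(s,x0+50*vx,y0+50*vy,.088);d=c-a
        print("line",a,c,"yaw",np.arctan2(d[1],d[0]),len(u))
t,sd=R["top"],R["side"]
print("tri",tri(ray(*t),ray(*sd)),"top z134",onz(*t,.134))
cv2.imwrite("pics/crops.png",np.hstack([cv2.resize(s["pixels"][y-45:y+45,x-45:x+45,::-1],(400,400),interpolation=cv2.INTER_CUBIC) for s,x,y in((t[0],362,230),(sd[0],394,190))]))
E
```

```text
top 80 357 365 236 249 360.8625 242.5625
((360.8823547363281, 242.52943420410156), (13.581995010375977, 5.820855140686035), 75.96376037597656)
((342.66485595703125, 179.69924926757812), (110.84452056884766, 12.41598892211914), 75.80144500732422) [[ 0.7796  0.0433  0.088 ]
 [ 0.7872  0.0145  0.088 ]
 [ 0.5298 -0.0477  0.088 ]
 [ 0.5227 -0.0198  0.088 ]]
line [0.77060288 0.02635419 0.088     ] [ 0.5387078  -0.03040132  0.088     ] yaw -2.9015645365211573 1230
side 63 388 400 180 195 393.41269841269843 184.71428571428572
tri (array([ 0.50468976, -0.04015643,  0.12485556]), np.float64(0.0017969522720269666)) top z134 [ 0.5034976  -0.03953968  0.134     ]
```

View pics/crops.png

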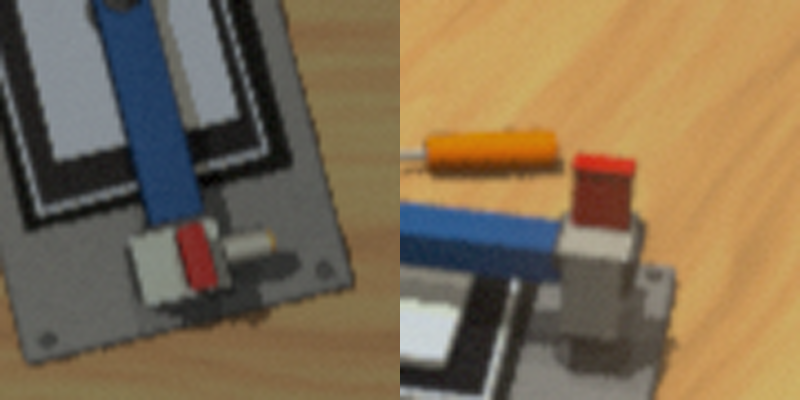

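Cross-checks agree. The press yaw is about 0.240 rad. The pull is at about (0.5035, -0.0395), which lies on the tube axis, and the triangulated height fits the visible fin. The tool yaw (0.256) is already nearly aligned. I'll move above the pull.

Emit:
{"api": "step_arm", "payload": {
  "xyz": [
    [0.1,-0.08,0],
    [0.23,-0.185,0],
    [0.36,-0.29,0],
    [0.49,-0.395,0],
    [0.62,-0.5,0],
    [0.75,-0.6,0],
    [0.87,-0.7,0],
    [0.99,-0.8,0]
  ],
  "rotation": [
    [0,0,0],
    [0,0,0],
    [0,0,0],
    [0,0,0],
    [0,0,0],
    [0,0,0],
    [0,0,0.005],
    [0,0,0.005]
  ],
  "claw": 60,
  "newtons": 60
}}

```text
time_s: 0.9
position: [0.2305, -0.4076, 0.2422]
tool_rot: [-3.141, -0.0, 0.24]
ft_force: [-0.2, -0.2, -0.3]
gripper_width: 0.701
gripper_force: 0.0
```

Emit:
{"api": "step_arm", "payload": {
  "xyz": [
    [0.12,-0.1,0],
    [0.25,-0.2,0],
    [0.37,-0.3,0],
    [0.5,-0.4,0],
    [0.62,-0.5,0],
    [0.75,-0.6,0],
    [0.87,-0.7,0],
    [0.99,-0.8,0]
  ],
  "rotation": [
    [0,0,0],
    [0,0,0],
    [0,0,0],
    [0,0,0],
    [0,0,0],
    [0,0,0],
    [0,0,0],
    [0,0,0]
  ]
}}

```text
time_s: 1.7
position: [0.3227, -0.2861, 0.2422]
tool_rot: [-3.141, -0.0, 0.24]
ft_force: [-0.3, 0.3, 0.8]
gripper_width: 0.71
gripper_force: 0.0
```

Emit:
{"api": "step_arm", "payload": {
  "xyz": [
    [0.12,-0.1,0],
    [0.25,-0.2,0],
    [0.37,-0.3,0],
    [0.5,-0.4,0],
    [0.62,-0.5,0],
    [0.75,-0.6,0],
    [0.87,-0.7,0],
    [0.99,-0.8,0]
  ],
  "rotation": [
    [0,0,0],
    [0,0,0],
    [0,0,0],
    [0,0,0],
    [0,0,0],
    [0,0,0],
    [0,0,0],
    [0,0,0]
  ]
}}

```text
time_s: 2.5
position: [0.415, -0.1647, 0.2422]
tool_rot: [-3.141, 0.0, 0.24]
ft_force: [0.5, -0.5, 1.0]
gripper_width: 0.699
gripper_force: 0.0
```

Emit:
{"api": "step_arm", "payload": {
  "xyz": [
    [0.12,-0.1,0],
    [0.25,-0.21,0],
    [0.37,-0.32,0],
    [0.5,-0.43,0],
    [0.63,-0.54,0],
    [0.76,-0.66,0],
    [0.88,-0.76,0],
    [0.965,-0.838,0]
  ],
  "rotation": [
    [0,0,0],
    [0,0,0],
    [0,0,0],
    [0,0,0],
    [0,0,0],
    [0,0,0],
    [0,0,0],
    [0,0,0]
  ]
}}

```text
time_s: 3.3
position: [0.5035, -0.0394, 0.2421]
tool_rot: [-3.141, 0.0, 0.241]
ft_force: [0.4, -0.5, 0.5]
gripper_width: 0.702
gripper_force: 0.0
```

```bash
python3 - <<'E'
from workcell import readout, optics
import cv2, pickle
s=optics.snapshot("wrist"); pickle.dump(s,open("pics/wrist.pkl","wb")); cv2.imwrite("pics/w1.png",s["pixels"][:,:,::-1])
print(readout.observe()["position"],s["mtx"],s["R"],s["t"])
E
```

```text
[ 0.50419451 -0.03849881  0.24212534] [[309.70691629   0.         321.14557322]
 [  0.         309.70691629 198.74173637]
 [  0.           0.           1.        ]] [[ 2.38192049e-01 -9.71218070e-01  9.54223575e-05]
 [-9.33432438e-01 -2.28897950e-01  2.76241944e-01]
 [-2.68269326e-01 -6.58877050e-02 -9.61088122e-01]] [-0.15835606  0.42498626  0.51236695]
```

View pics/w1.png

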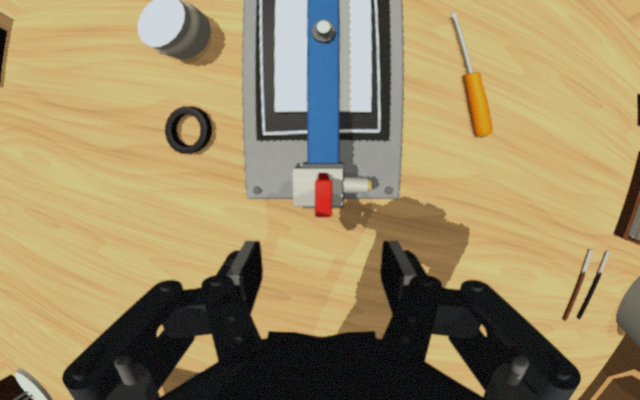

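The wrist view shows the red fin at about (323,197), centred between the open fingers (mid-column about 321), with the tube vertical in the image, so the yaw is aligned.

```bash
python3 - <<'E'
from h import *
s=load("wrist"); f=s["mtx"][0,0]; C=-s["R"].T@s["t"]; print("C",C)
def r(u,v):
    d=np.array([u-s["mtx"][0,2],v-s["mtx"][1,2]]); n=np.hypot(*d); th=n/f
    return s["R"].T@np.array([*(d/n*np.sin(th)),np.cos(th)])
def z(u,v,h): d=r(u,v); return C+d*(h-C[2])/d[2]
ex=np.array([np.cos(.24),np.sin(.24)]);ey=np.array([-ex[1],ex[0]]);p0=np.array([.5035,-.0395])
hsv=cv2.cvtColor(s["pixels"],cv2.COLOR_RGB2HSV)
red=((hsv[...,0]<6)|(hsv[...,0]>174))&(hsv[...,1]>150)&(hsv[...,2]>60)
for row in range(168,222,3):
    u=np.nonzero(red[row,300:350])[0]+300
    if len(u):
        q=[z(x,row,.134)[:2]-p0 for x in(u.min()-.5,u.max()+.5)]
        print(row,u.min(),u.max(),hsv[row,u,2].mean().round(),[np.round([a@ex*1e3,a@ey*1e3],1) for a in q])
bl=(hsv[...,0]>100)&(hsv[...,0]<125)&(hsv[...,1]>140)&(hsv[...,2]>50)
for row in range(50,165,20):
    u=np.nonzero(bl[row,290:360])[0]+290
    q=[z(x,row,.088)[:2]-p0 for x in(u.min()-.5,u.max()+.5)]
    print(row,[np.round([a@ex*1e3,a@ey*1e3],1) for a in q])
E
```

```text
C [ 0.57186745 -0.0227611   0.37504587]
174 320 325 92.0 [array([21.5,  1.3]), array([21.5, -3.5])]
177 319 327 91.0 [array([19.1,  2.1]), array([19.1, -5.1])]
180 317 330 179.0 [array([16.6,  3.7]), array([16.7, -7.5])]
183 316 331 204.0 [array([14.2,  4.5]), array([14.2, -8.3])]
186 316 331 204.0 [array([11.7,  4.5]), array([11.7, -8.3])]
189 316 331 204.0 [array([9.2, 4.5]), array([ 9.2, -8.4])]
192 316 331 203.0 [array([6.7, 4.5]), array([ 6.8, -8.4])]
195 316 331 202.0 [array([4.2, 4.5]), array([ 4.3, -8.4])]
198 316 331 202.0 [array([1.7, 4.5]), array([ 1.7, -8.4])]
201 316 331 201.0 [array([-0.8,  4.5]), array([-0.8, -8.5])]
204 316 331 201.0 [array([-3.4,  4.5]), array([-3.3, -8.5])]
207 315 331 199.0 [array([-5.9,  5.4]), array([-5.9, -8.5])]
210 316 330 203.0 [array([-8.5,  4.6]), array([-8.5, -7.7])]
213 316 330 167.0 [array([-11.1,   4.6]), array([-11.1,  -7.7])]
50 [array([128.8,  12.4]), array([128.8, -14.9])]
70 [array([109.7,  12.4]), array([109.7, -14.9])]
90 [array([90.9, 11.5]), array([ 91. , -14.9])]
110 [array([72.3, 11.5]), array([ 72.4, -15. ])]
130 [array([53.8, 11.6]), array([ 53.8, -15.1])]
150 [array([35.1, 11.7]), array([ 35.1, -15.3])]
```

Emit:
{"api": "step_arm", "payload": {
  "xyz": [
    [0.01,0.01,0.12],
    [0.01,0.01,0.25],
    [0.01,0.01,0.4],
    [0.01,0.01,0.55],
    [0.01,0.01,0.7],
    [0.01,0.01,0.83],
    [0.01,0.01,0.93],
    [0.01,0.01,1.0]
  ],
  "rotation": [
    [0,0,0],
    [0,0,0],
    [0,0,0],
    [0,0,0],
    [0,0,0],
    [0,0,0],
    [0,0,0],
    [0,0,0]
  ],
  "claw": 45
}}

```text
time_s: 4.15
position: [0.5046, -0.0418, 0.1215]
tool_rot: [-3.141, 0.001, 0.24]
ft_force: [-0.3, -0.1, 0.3]
gripper_width: 0.529
gripper_force: 0.0
```

Emit:
{"api": "step_arm", "payload": {
  "xyz": [
    [0,0,0.03],
    [0,0,0.06],
    [0,0,0.09],
    [0,0,0.1],
    [0,0,0.1],
    [0,0,0.1],
    [0,0,0.1],
    [0,0,0.1]
  ],
  "rotation": [
    [0,0,0],
    [0,0,0],
    [0,0,0],
    [0,0,0],
    [0,0,0],
    [0,0,0],
    [0,0,0],
    [0,0,0]
  ]
}}

```text
time_s: 4.95
position: [0.505, -0.0418, 0.1104]
tool_rot: [3.142, -0.0, 0.24]
ft_force: [-0.1, 0.2, -0.7]
gripper_width: 0.53
gripper_force: 0.0
```

```bash
python3 - <<'E'
from workcell import readout, optics
import cv2, numpy as np
s=optics.snapshot("wrist"); t=optics.snapshot("side")
cv2.imwrite("pics/w2.png",np.hstack([s["pixels"][100:400,120:520,::-1],cv2.resize(t["pixels"][130:242,320:470,::-1],(400,300))]))
o=readout.observe();print(o["position"],o["ft_force"])
E
```

```text
[ 0.5049718  -0.0418476   0.11034334] [-0.16568494 -0.34684413 -0.30787361]
```

View pics/w2.png

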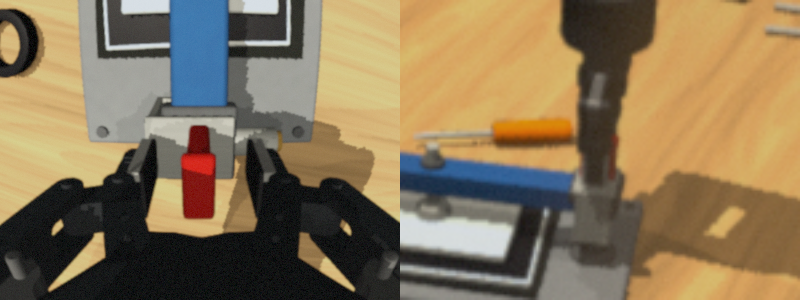

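In the wrist crop the fin spans columns 183-215, mid-way between the pads (about 155 and 250). I'll close on it.

Emit:
{"api": "step_arm", "payload": {
  "xyz": [
    [0,0,0],
    [0,0,0],
    [0,0,0],
    [0,0,0],
    [0,0,0],
    [0,0,0],
    [0,0,0],
    [0,0,0]
  ],
  "rotation": [
    [0,0,0],
    [0,0,0],
    [0,0,0],
    [0,0,0],
    [0,0,0],
    [0,0,0],
    [0,0,0],
    [0,0,0]
  ],
  "claw": 0,
  "newtons": 60
}}

```text
time_s: 5.85
position: [0.5048, -0.041, 0.1104]
tool_rot: [-3.14, 0.0, 0.24]
ft_force: [-2.4, 7.7, 4.2]
gripper_width: 0.145
gripper_force: 58.3
```

Emit:
{"api": "step_arm", "payload": {
  "xyz": [
    [0,-0.01,0],
    [0,-0.02,0],
    [0,-0.03,0],
    [0,-0.04,0],
    [0,-0.05,0],
    [0,-0.06,0],
    [0,-0.07,0],
    [0,-0.07,0]
  ],
  "rotation": [
    [0,0,0],
    [0,0,0],
    [0,0,0],
    [0,0,0],
    [0,0,0],
    [0,0,0],
    [0,0,0],
    [0,0,0]
  ]
}}

```text
time_s: 6.65
position: [0.5032, -0.0343, 0.1104]
tool_rot: [3.14, -0.0, 0.24]
ft_force: [1.1, -5.6, 1.7]
gripper_width: 0.152
gripper_force: 58.4
```

Emit:
{"api": "step_arm", "payload": {
  "xyz": [
    [0,-0.007,0],
    [0,-0.014,0],
    [0,-0.02,0],
    [0,-0.027,0],
    [0,-0.034,0],
    [0,-0.04,0],
    [0,-0.04,0],
    [0,-0.04,0]
  ],
  "rotation": [
    [0,0,0],
    [0,0,0],
    [0,0,0],
    [0,0,0],
    [0,0,0],
    [0,0,0],
    [0,0,0],
    [0,0,0]
  ]
}}

```text
time_s: 7.45
position: [0.5021, -0.0298, 0.1105]
tool_rot: [3.14, -0.0, 0.24]
ft_force: [1.4, -7.9, 1.9]
gripper_width: 0.15
gripper_force: 58.4
```

The force is following the spring rate. I'll continue gently to find the stop.

Emit:
{"api": "step_arm", "payload": {
  "xyz": [
    [0,-0.004,0],
    [0,-0.008,0],
    [0,-0.012,0],
    [0,-0.016,0],
    [0,-0.02,0],
    [0,-0.02,0],
    [0,-0.02,0],
    [0,-0.02,0]
  ],
  "rotation": [
    [0,0,0],
    [0,0,0],
    [0,0,0],
    [0,0,0],
    [0,0,0],
    [0,0,0],
    [0,0,0],
    [0,0,0]
  ]
}}

```text
time_s: 8.25
position: [0.5015, -0.0276, 0.1105]
tool_rot: [3.14, -0.001, 0.24]
ft_force: [0.5, -8.1, 1.1]
gripper_width: 0.149
gripper_force: 58.4
```

Emit:
{"api": "step_arm", "payload": {
  "xyz": [
    [0,-0.002,0],
    [0,-0.004,0],
    [0,-0.006,0],
    [0,-0.008,0],
    [0,-0.01,0],
    [0,-0.01,0],
    [0,-0.01,0],
    [0,-0.01,0]
  ],
  "rotation": [
    [0,0,0],
    [0,0,0],
    [0,0,0],
    [0,0,0],
    [0,0,0],
    [0,0,0],
    [0,0,0],
    [0,0,0]
  ]
}}

```text
time_s: 9.05
position: [0.5012, -0.0265, 0.1105]
tool_rot: [3.14, -0.001, 0.24]
ft_force: [1.0, -8.7, 0.6]
gripper_width: 0.156
gripper_force: 58.4
```

Emit:
{"api": "step_arm", "payload": {
  "xyz": [
    [0,-0.002,0],
    [0,-0.004,0],
    [0,-0.006,0],
    [0,-0.008,0],
    [0,-0.01,0],
    [0,-0.01,0],
    [0,-0.01,0],
    [0,-0.01,0]
  ],
  "rotation": [
    [0,0,0],
    [0,0,0],
    [0,0,0],
    [0,0,0],
    [0,0,0],
    [0,0,0],
    [0,0,0],
    [0,0,0]
  ]
}}

```text
time_s: 9.85
position: [0.501, -0.0253, 0.1105]
tool_rot: [3.14, -0.0, 0.24]
ft_force: [0.4, -8.4, 0.6]
gripper_width: 0.151
gripper_force: 58.4
```

Emit:
{"api": "step_arm", "payload": {
  "xyz": [
    [0,-0.002,0],
    [0,-0.004,0],
    [0,-0.006,0],
    [0,-0.008,0],
    [0,-0.01,0],
    [0,-0.01,0],
    [0,-0.01,0],
    [0,-0.01,0]
  ],
  "rotation": [
    [0,0,0],
    [0,0,0],
    [0,0,0],
    [0,0,0],
    [0,0,0],
    [0,0,0],
    [0,0,0],
    [0,0,0]
  ]
}}

```text
time_s: 10.65
position: [0.5008, -0.0246, 0.1105]
tool_rot: [3.139, -0.001, 0.24]
ft_force: [1.6, -13.2, -0.3]
gripper_width: 0.149
gripper_force: 58.4
```

The force jumped, which suggests the stop. A small extra pull should confirm it and preload the latch.

Emit:
{"api": "step_arm", "payload": {
  "xyz": [
    [0,-0.002,0],
    [0,-0.004,0],
    [0,-0.006,0],
    [0,-0.006,0],
    [0,-0.006,0],
    [0,-0.006,0],
    [0,-0.006,0],
    [0,-0.006,0]
  ],
  "rotation": [
    [0,0,0],
    [0,0,0],
    [0,0,0],
    [0,0,0],
    [0,0,0],
    [0,0,0],
    [0,0,0],
    [0,0,0]
  ]
}}

```text
time_s: 11.45
position: [0.5008, -0.0244, 0.1105]
tool_rot: [3.138, -0.001, 0.239]
ft_force: [3.1, -18.0, -2.4]
gripper_width: 0.147
gripper_force: 58.4
```

Force is at 18 N with only 0.2 mm of travel, so the stop is confirmed. I'll lift along the hinge arc with the tool turning along with the arm.

Emit:
{"api": "step_arm", "payload": {
  "xyz": [
    [0.005,0,-0.036],
    [0.01,0,-0.072],
    [0.018,0,-0.12],
    [0.027,0,-0.168],
    [0.037,0,-0.216],
    [0.0475,0,-0.2635],
    [0.059,0,-0.311],
    [0.072,0,-0.358]
  ],
  "rotation": [
    [0,-0.0048,0],
    [0,-0.0095,0],
    [0,-0.0159,0],
    [0,-0.0223,0],
    [0,-0.0286,0],
    [0,-0.035,0],
    [0,-0.0414,0],
    [0,-0.0477,0]
  ]
}}

```text
time_s: 12.25
position: [0.509, -0.0224, 0.1532]
tool_rot: [3.138, 0.151, 0.239]
ft_force: [4.7, -17.3, -4.9]
gripper_width: 0.15
gripper_force: 58.5
```

Emit:
{"api": "step_arm", "payload": {
  "xyz": [
    [0.005,0,-0.036],
    [0.014,0,-0.0965],
    [0.027,0,-0.168],
    [0.042,0,-0.24],
    [0.059,0,-0.311],
    [0.0785,0,-0.381],
    [0.0965,0,-0.4395],
    [0.108,0,-0.474]
  ],
  "rotation": [
    [0,-0.0048,0],
    [0,-0.0127,0],
    [0,-0.0223,0],
    [0,-0.0318,0],
    [0,-0.0414,0],
    [0,-0.0509,0],
    [0,-0.0589,0],
    [0,-0.0637,0]
  ]
}}

```text
time_s: 13.05
position: [0.5297, -0.0174, 0.2075]
tool_rot: [3.138, 0.351, 0.238]
ft_force: [1.5, -16.9, -4.2]
gripper_width: 0.151
gripper_force: 58.5
```

Emit:
{"api": "step_arm", "payload": {
  "xyz": [
    [0,0,0],
    [0,0,0],
    [0,0,0],
    [0,0,0],
    [0,0,0],
    [0,0,0],
    [0,0,0],
    [0,0,0]
  ],
  "rotation": [
    [0,0,0],
    [0,0,0],
    [0,0,0],
    [0,0,0],
    [0,0,0],
    [0,0,0],
    [0,0,0],
    [0,0,0]
  ]
}}

```text
time_s: 13.85
position: [0.5294, -0.0174, 0.207]
tool_rot: [3.138, 0.351, 0.238]
ft_force: [3.0, -17.0, -5.2]
gripper_width: 0.152
gripper_force: 58.5
```

```bash
python3 - <<'E'
from workcell import readout, optics
import cv2, numpy as np
s=optics.snapshot("wrist"); t=optics.snapshot("side")
cv2.imwrite("pics/w3.png",np.hstack([s["pixels"][100:400,120:520,::-1],cv2.resize(t["pixels"][130:280,240:440,::-1],(400,300))]))
o=readout.observe();print(o)
E
```

```text
{'time_s': 13.95, 'q': array([-0.05656103,  0.46847609,  1.40666238, -0.10323745,  1.60212426,
        1.29013413]), 'qd': array([ 1.24715534e-03, -1.96741472e-03,  2.45373420e-04, -3.67499521e-04,
       -3.18471121e-06,  1.59639198e-03]), 'joint_torque': array([ 8.91618133e+00, -6.45573092e+01, -3.46068192e+01,  3.24423932e+00,
        2.05892399e+00,  3.24410596e-02]), 'position': array([ 0.52943574, -0.01743959,  0.20701027]), 'tool_rot': array([3.13810679, 0.35074084, 0.23774507]), 'ft_force': array([  2.65857103, -16.46595687,  -4.79337798]), 'torque': array([-2.23010705, -0.78431573,  0.88273965]), 'gripper_force': 58.4993577003479, 'gripper_width': 0.14504360702195407}
```

View pics/w3.png

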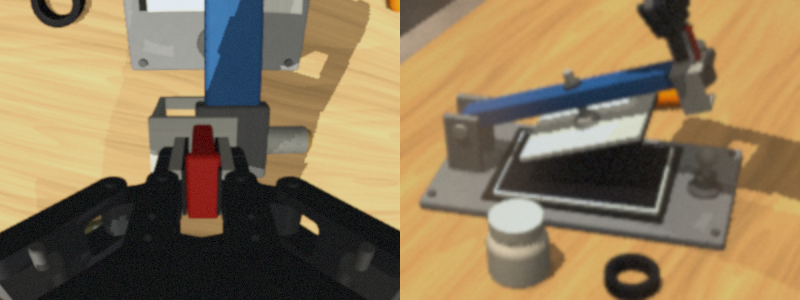

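The side crop shows the arm raised with the coupler clear of the ball stud and the tablet still on the bed. The wrist crop shows the latch held out to the side, and the arm is still at about 100 mm of rise.

```bash
python3 -c "
from workcell import close_job
print(close_job())"
```

```text
the job is handed in; nothing more can be done
None
```

I pulled the latch to its stop (force rose to 18 N with almost no further travel), then lifted the press arm off its ball. I handed the job in with the arm held still, its coupler about 100 mm above its seat by my calculation; I touched none of the loose items.

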